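# Start the wing bolt of a die clamp

## Robot

A 6-joint arm with a two-finger parallel gripper is mounted at the origin on a cart in front of the work surface, level with it; the furniture and walls round the work are solid. World frame = base frame: x ahead of the robot, y to its left, z up, the work surface at z = 0. Lengths are in m, angles in rad, forces in N, time in s.
With the tool pointing down it reaches from about 0.35 to 0.975 m from the base axis. Payload 4.9 kg.
Tool frame: the origin (TCP) lies midway between the tips of the shut fingers; the grasp point (between the pads) lies 19 mm behind it; z points along the fingers, y is the line along which they close (so a half turn about z gives the same grasp; the last joint's range is limited). The gripper opens to 85 mm and grips with 20 to 120 N. Pads are 22 mm wide; open, the fingers measure 114 mm over their backs; the gripper's body (76 mm by 85 mm) begins 54 mm behind the grasp point. The pads swing forward as they close: fully open they stand 13 mm farther back than shut.
Start: joints at [1.052, 0.053, 1.613, -0, 1.476, -0.119], TCP at [0.243, 0.576, 0.21] pointing down, gripper open.
Joint ranges: [-3.01, 3.01], [-1.01, 2.22], [0.06, 2.58], [-1.02, 4.17], [0.09, 2.62], [-3.14, 3.14]. Speed limits (rad/s): [2.57, 2.57, 3.14, 3.14, 3.14, 3.14].

## Interface

Orientations are given as a rotation vector (axis times angle).
In Python, from station import ctrl gives the robot as it stands.
- The arm moves only by the shell command python3 -m handwheel 'ROWS' [FORCE]. ROWS is JSON, a list of rows, each an object with "gripper": the gripper command: -1 is fully open, 1 is shut, values between are in proportion; "offset": the shift along the tool's x, y, z in mm, a list of three; "rotation": the turn, a rotation vector about the tool's x, y, z in rad, a list of three. A call has exactly 8 rows; each row is the pose to reach, as a shift and turn from the pose commanded when the call began, along the tool's axes at that moment; what a row does not reach only later rows make up. A row lasts 1/8 s, in which the tool goes at most 62.5 mm and 10.7 degrees, less where a joint would pass 70% of its speed; a pose out of reach is approached as far as the arm can. A call with a gripper value outside its range is refused whole. The fingers move at their own pace and stop on an object; FORCE is the grip in N (left out, the last holds). Time passes only in rows, so rows that repeat a pose let the fingers close, or fill a call up. It gives the time, the measured TCP pose, the force, the opening and the grip force at its end, in the units of the state.
- ctrl.get_obs(): the state, without advancing time (a new reading comes with each control period).
- ctrl.get_image(name): name is "side" or "top"; returns a dict with "image" (384x512x3 uint8, red, green, blue), "fovy" (degrees; the focal length in pixels is half the picture's height over the tangent of half this angle, whatever the lens; pixels are square), "cx", "cy" (the principal point, pixels), "xyz" and "attitude" of the camera in the world. Camera axes: x right, y up, looking along -z (the intrinsics and any distortion apply to the point x, -y, -z); pixel columns grow to the right and rows downward; lengths in m; the calibration is good to about 2 mm. A picture is of the moment at which its call begins. There is no depth.
- ctrl.finish_job(): hands the job in; it is judged then, once.
The state is a dict: "t": time; "q": joint angles; "dq": joint speeds; "effort": joint torques, N m; "tool_pos": TCP position; "tool_rot": TCP orientation; "contact_force": force on the tool from outside, world axes, zero at the start; "wrist_torque": the same for the moment, N m; "opening": finger opening in m; "grip_force": force on a finger pad.
Only numpy, scipy, OpenCV 4.12 (cv2) and the standard library are available. Lean on these libraries where they do the work, as an engineer would, in place of code of your own. Each camera call takes 0.05 s, during which the arm holds its last target. There are 200 camera calls.

## Task

The red wing bolt of the die clamp stands loose on its thread. Turn it backward (counter-clockwise seen from above) until you feel it drop into the start of the thread, without turning it forward first, then screw it forward (clockwise) one full turn, and finish still gripping its red wings firmly between the fingers. Leave the die in its nest and the loose things on the bench where they are.

Things in the scene. Friction and masses are not known exactly. Their poses are not given: they have to be found in the camera images.
- fixture: die clamp, fixed: aluminium plate 166 x 84 x 12 mm with a round steel threaded boss (48 mm across, top 60 mm high). Origin on the bench on the boss axis; z up; x runs along the plate to the die nest (grey block 40 x 50 mm, 44 mm high, centred at x 64 mm) that carries a steel die. A guide block with sleeve, 54 mm high, stands at x -44 mm.
- wing_bolt: wing bolt upright in the boss, about 0.12 kg; origin on its axis, level with the bench when strap_height is 0; z up. Red wing head: flat bar 44 mm long (along x), 12 mm thick (along y), from 114 to 146 mm above the origin; white dot on top at its +x end. Below: 6 mm of an 18 mm hub, a 4 mm steel collar, then the strap (top 104 mm above origin). Rises and falls with the strap.
- wing_grip (a point): point on the bolt axis inside the red wing head, 133 mm above the origin of wing_bolt (13 mm below the top of the wings): where to grip, across the 12 mm thickness, from above. A hand opened to 70 mm or more can turn freely round the wings without rising.
- bolt_turn (a joint): turn of the bolt, rad; grows when turned forward (clockwise from above). Yaw of the bolt's x axis = fixture yaw - bolt_turn. Starts between 0.5 and 1.4. Two-start thread with starts at 0 and each half turn from there. Turned backward the bolt climbs, then drops 8 mm at about -0.1, if the fingers let it slide (wings caged loosely, or let go). Friction 0.02 Nm holds it where left.
- strap_height (a joint): height in m of bolt and strap together: 0 on the highest point of the thread, about -0.0075 just after the drop, then 16 mm lower for each forward turn (about -0.024 after one turn); end stop -0.032. It cannot be pushed down without turning, nor lifted above 0.004 (captive). Strap and bolt weigh 0.24 kg together.
- clamp_strap: dark steel clamp strap, 134 x 28 x 8 mm, lying along the fixture's x (from -56 to +78 mm) under the wing head; its top is 104 mm above this body's origin. It goes up and down with the bolt but does not turn. Fingertips must stay above it.
- die: steel crimping die 27 x 36 x 16 mm, loose in the nest under the strap's end; origin at the centre of its underside. Leave it.
- tape: roll of black tape, 57 mm across, 19 mm high, on the bench in front of the machines, right of the clamp; leave it
- carton: small card box, 46 x 70 x 34 mm, on the bench in front of the machines, right of the clamp; leave it
- tub_red: round tub with a red lid, 50 mm across, 52 mm high, on the bench in front of the machines, right of the clamp; leave it
- vial_yellow: clear vial with a yellow cap, 30 mm across, 56 mm high, on the bench in front of the machines, right of the clamp; leave it
- plug: black cable connector, 32 x 64 x 28 mm, on the bench in front of the machines, right of the clamp; leave it

How it is judged:
By the outcome, as a careful person would: the job done as asked, in the order asked, and still so for the second after the job is handed in, while the arm keeps its last pose, push and grip.
It also fails if it takes over 67 s, if anything falls off the work surface, if the arm or the gripper's body presses on something with over 40 N, if the wrist force passes 120 N, or if a joint passes its speed limit or range.

## Working session

There is one attempt and no reset: what is moved stays moved. The work goes in short steps, Python scripts to look and compute and a shell command to move; the robot and the scene stay as the last step left them, time stands still between calls to the robot, and variables do not carry over. Pictures are saved under pics/ and viewed, at most 10 in all, crops included, and the job is handed in when it is done.

```bash
mkdir -p pics; ls; python3 - <<'E'
from station import ctrl
import cv2
o=ctrl.get_obs();print(o)
for n in("side","top"):
    d=ctrl.get_image(n);im=d.pop("image");print(n,d)
    cv2.imwrite(f"pics/{n}0.png",im[:,:,::-1])
E
```

```text
pics
{'t': 0.0, 'q': array([ 1.05199268e+00,  5.33719383e-02,  1.61429016e+00,  4.70223557e-06,
        1.47601285e+00, -1.18982928e-01]), 'dq': array([0.00075544, 0.00100353, 0.00155626, 0.00058207, 0.0007241 ,
       0.00058179]), 'effort': array([-3.79379399e-04, -3.93690491e+01, -3.70174956e+01, -6.42017562e-05,
        7.05795974e-03, -7.86614976e-06]), 'tool_pos': array([0.24293768, 0.57512655, 0.20875602]), 'tool_rot': array([-0.62373198, -3.07838007,  0.003103  ]), 'contact_force': array([-0.14031565,  0.43675576,  0.15123442]), 'wrist_torque': array([ 0.00863266,  0.01036207, -0.0085193 ]), 'grip_force': 0.0, 'opening': 0.0852496457969062}
side {'fovy': 50.55756835257302, 'cx': 252.95389406227233, 'cy': 191.39216268155468, 'xyz': array([0.47708991, 1.03777706, 0.52556956]), 'attitude': array([ 0.01064965, -1.74281556, -2.54561066])}
top {'fovy': 44.67341430305904, 'cx': 247.59668761226905, 'cy': 189.3025808756041, 'xyz': array([ 0.19867026, -0.04004505,  1.61303818]), 'attitude': array([ 0.16005746, -0.16536297, -1.55506251])}
```

View pics/side0.png

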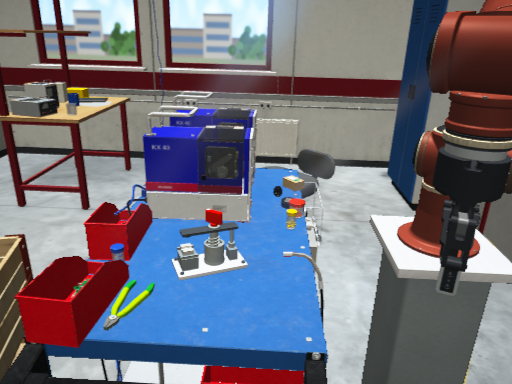

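View pics/top0.png

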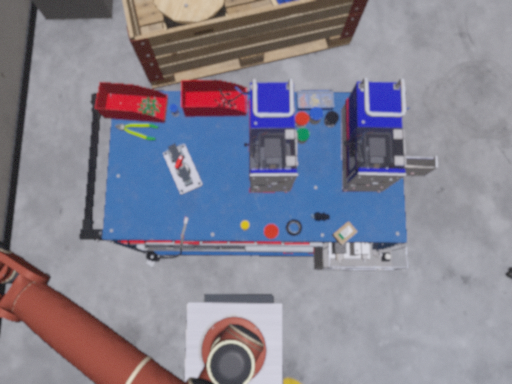

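The side view shows the red wings at about (214,216). The top view shows the clamp plate around (182,168) and the wings at about (180,162). Next I'll take crops and triangulate.

```bash
cat > h.py <<'E'
import numpy as np,cv2
from scipy.spatial.transform import Rotation as R
from scipy.optimize import least_squares
from station import ctrl
def cam(n):
    d=ctrl.get_image(n);d['f']=192/np.tan(np.radians(d['fovy'])/2);d['R']=R.from_rotvec(d['attitude']).as_matrix();return d
def proj(d,P):
    p=(np.atleast_2d(P)-d['xyz'])@d['R'];return np.c_[d['cx']-d['f']*p[:,0]/p[:,2],d['cy']+d['f']*p[:,1]/p[:,2]]
def ray(d,u,v):
    r=d['R']@np.array([(u-d['cx'])/d['f'],-(v-d['cy'])/d['f'],-1]);return r/np.linalg.norm(r)
def onz(d,u,v,z):
    r=ray(d,u,v);return d['xyz']+r*(z-d['xyz'][2])/r[2]
def red(d,box):
    x0,y0,x1,y1=box;c=d['image'][y0:y1,x0:x1].astype(int)
    m=(c[...,0]>110)&(c[...,1]<0.5*c[...,0])&(c[...,2]<0.5*c[...,0])
    v,u=np.nonzero(m);return u+x0,v+y0
def tri(a,pa,b,pb):
    f=lambda P:np.r_[proj(a,P)[0]-pa,proj(b,P)[0]-pb]
    s=least_squares(f,[.6,.2,.1]);return s.x,s.fun
E
python3 - <<'E'
from h import *
s=cam('side');t=cam('top')
us,vs=red(s,(195,200,235,226));ut,vt=red(t,(165,145,200,185))
print(len(us),us.mean(),vs.mean(),us.min(),us.max(),vs.min(),vs.max());print(len(ut),ut.mean(),vt.mean(),ut.min(),ut.max(),vt.min(),vt.max())
print(tri(s,[us.mean(),vs.mean()],t,[ut.mean(),vt.mean()]))
print(proj(t,[0,0,0]),'tcp side',proj(s,ctrl.get_obs()['tool_pos']))
a=cv2.resize(s['image'][180:290,160:260],(400,440),interpolation=cv2.INTER_CUBIC)
b=cv2.resize(t['image'][135:200,155:214],(399,440),interpolation=cv2.INTER_CUBIC)
cv2.imwrite('pics/crop1.png',np.hstack([a,b])[:,:,::-1])
E
```

```text
225 213.5911111111111 216.98666666666668 205 221 209 225
36 178.02777777777777 163.11111111111111 176 181 159 167
(array([0.59993729, 0.18602867, 0.1262021 ]), array([ 0.49903792,  0.14615721, -0.0043889 , -0.73854704]))
[[232.73843889 349.26921234]] tcp side [[441.45013969 295.949457  ]]
```

View pics/crop1.png

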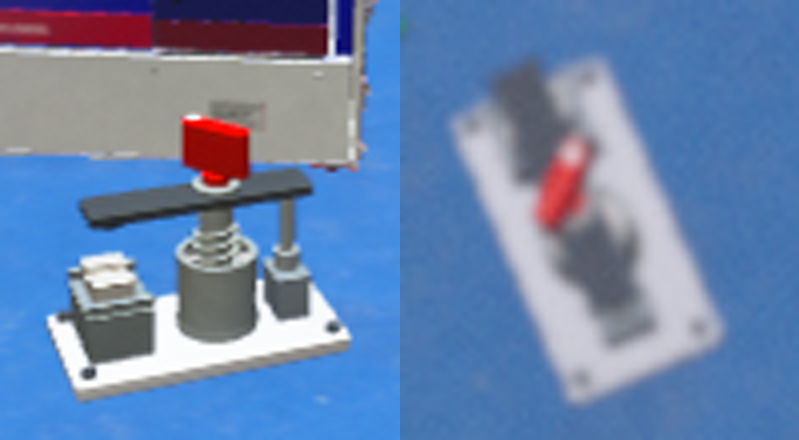

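The crop shows the dot end of the wings pointing up-right in the top view and left in the side view. The die nest is at the far-left end of the plate. Now I'll fit the plate pose, then the wing pose by silhouette.

```bash
cat >> h.py <<'E'
def wingfit(views,P0,yaw0s,zfix=None):
    "views: list of (d,box). fit wing box centre (x,y,z centre) and yaw by silhouettes, up-sampled 4x"
    C=np.array([[a,b,c] for a in(-.022,.022) for b in(-.006,.006) for c in(-.016,.016)])
    ms=[]
    for d,bx in views:
        x0,y0,x1,y1=bx;c=d['image'][y0:y1,x0:x1].astype(float)
        e=np.clip((c[...,0]-np.maximum(c[...,1],c[...,2]))/130,0,1)
        e=np.maximum(e,(c.min(2)>235)*1.) if 0 else e
        ms.append(e)
    def cost(p):
        W=C@R.from_euler('z',p[3]).as_matrix().T+p[:3];r=0
        for (d,bx),e in zip(views,ms):
            h=cv2.convexHull(((proj(d,W)-bx[:2]+.5)*8).astype(np.float32)).astype(np.int32)
            m=np.zeros((e.shape[0]*8,e.shape[1]*8),np.uint8);cv2.fillConvexPoly(m,h,255)
            m=cv2.resize(m,e.shape[::-1],interpolation=cv2.INTER_AREA)/255.
            r+=((m-e)**2).sum()/max(1,e.sum())
        return r
    from scipy.optimize import minimize
    out=[]
    for y in yaw0s:
        p0=np.r_[P0,y];S=np.vstack([p0]+[p0+v for v in np.diag([.006,.006,.006,.3])])
        o=minimize(cost,p0,method='Nelder-Mead',options=dict(initial_simplex=S,maxiter=250));out.append((o.fun,o.x))
    return sorted(out,key=lambda a:a[0])
E
python3 - <<'E'
from h import *
s=cam('side');t=cam('top')
k=59/399
tc=np.array([[450,120],[603,55],[725,330],[573,405]]);tc=np.c_[155+(tc[:,0]-400)*k,135+tc[:,1]*65/440]
sc=np.array([[47,315],[80,392],[350,342]])/4+[160,180]
for p in tc: print('top',onz(t,*p,.012))
for p in sc: print('side',onz(s,*p,.012))
# plate corners relative fixture centre unknown offset -> use lengths and boss
for f,x in wingfit([(s,(195,200,235,226)),(t,(165,145,200,185))],[.6,.186,.126],np.arange(0,3.1,.4))[:4]: print(f,x)
d=onz(t,180.7,157.2,.146);e=onz(s,208,209.5,.146);print('dot',d,e)
print('strap ends side',onz(s,160+80/4,180+205/4,.104),onz(s,160+312/4,180+180/4,.104))
E
```

```text
top [0.66566151 0.26036361 0.012     ]
top [0.70214438 0.18125065 0.012     ]
top [0.5541042  0.11252968 0.012     ]
top [0.51369902 0.18980346 0.012     ]
side [0.7033906  0.18989809 0.012     ]
side [0.66570779 0.26983433 0.012     ]
side [0.51877404 0.2034501  0.012     ]
0.5935237729623738 [0.60192517 0.18341513 0.12529797 2.71761529]
0.5962875273968291 [ 0.60178729  0.18419717  0.12556163 -0.40028709]
0.5993932162738587 [ 0.6016397   0.18427402  0.12531199 -0.35250633]
0.5999927031641767 [0.6010345  0.183974   0.12503373 2.60589205]
dot [0.61208592 0.17501013 0.146     ] [0.61346633 0.18859593 0.146     ]
strap ends side [0.67263467 0.22188063 0.104     ] [0.54488979 0.17618987 0.104     ]
```

```bash
python3 - <<'E'
from h import *
o=ctrl.get_obs();M=R.from_rotvec(o['tool_rot']).as_matrix();print(M.round(3))
print('tool x yaw',np.arctan2(M[1,0],M[0,0]))
s=cam('side')
for z0 in(.128,):
  us,vs=red(s,(195,200,235,226)); P=onz(s,us.mean(),vs.mean(),z0-.001);print(P)
P=np.array([.601,.187,.26]); print('to hover, tool mm',M.T@(P-o['tool_pos'])*1000)
E
```

```text
[[-0.921  0.389 -0.   ]
 [ 0.389  0.921 -0.001]
 [ 0.    -0.001 -1.   ]]
tool x yaw 2.7417769928163414
[0.60094752 0.18705889 0.127     ]
to hover, tool mm [-480.83166335 -218.60560979  -50.30068564]
```

```bash
python3 -m handwheel '[{"gripper":-1,"offset":[-30,-14,-50],"rotation":[0,0,0]},{"gripper":-1,"offset":[-85,-39,-60],"rotation":[0,0,0]},{"gripper":-1,"offset":[-140,-64,-60],"rotation":[0,0,0]},{"gripper":-1,"offset":[-195,-89,-60],"rotation":[0,0,0]},{"gripper":-1,"offset":[-250,-114,-60],"rotation":[0,0,0]},{"gripper":-1,"offset":[-305,-139,-60],"rotation":[0,0,0]},{"gripper":-1,"offset":[-360,-164,-60],"rotation":[0,0,0]},{"gripper":-1,"offset":[-400,-182,-60],"rotation":[0,0,0]}]' 60
python3 -m handwheel '[{"gripper":-1,"offset":[-40,-18,0],"rotation":[0,0,0]},{"gripper":-1,"offset":[-81,-37,10],"rotation":[0,0,0]},{"gripper":-1,"offset":[-81,-37,30],"rotation":[0,0,-0.05]},{"gripper":-1,"offset":[-81,-37,50],"rotation":[0,0,-0.05]},{"gripper":-1,"offset":[-81,-37,50],"rotation":[0,0,-0.05]},{"gripper":-1,"offset":[-81,-37,50],"rotation":[0,0,-0.05]},{"gripper":-1,"offset":[-81,-37,50],"rotation":[0,0,-0.05]},{"gripper":-1,"offset":[-81,-37,50],"rotation":[0,0,-0.05]}]'
python3 - <<'E'
from h import *
s=cam('side');t=cam('top');o=ctrl.get_obs();print(o['tool_pos'],o['q'],proj(s,o['tool_pos']),proj(t,o['tool_pos']))
a=cv2.resize(s['image'][150:250,165:265],(500,500),interpolation=cv2.INTER_CUBIC)
b=cv2.resize(t['image'][135:195,150:186],(300,500),interpolation=cv2.INTER_CUBIC)
cv2.imwrite('pics/crop2.png',np.hstack([a,b])[:,:,::-1])
E
```

```text
t: 1.35
tool_pos: [0.5423, 0.2503, 0.2701]
tool_rot: [0.626, 3.078, 0.0]
contact_force: [0.2, -0.7, 0.8]
opening: 0.0857
grip_force: 0.0
t: 2.35
tool_pos: [0.6014, 0.1871, 0.2211]
tool_rot: [0.546, 3.092, 0.001]
contact_force: [0.3, 0.2, 0.9]
opening: 0.0849
grip_force: 0.0
[0.60125032 0.18690298 0.22062279] [ 1.83275201e-01  5.68465784e-02  1.59087686e+00 -1.89119968e-05
  1.49295191e+00 -1.03784613e+00] [[213.09495884 178.8306659 ]] [[173.44158093 153.94691489]]
```

View pics/crop2.png

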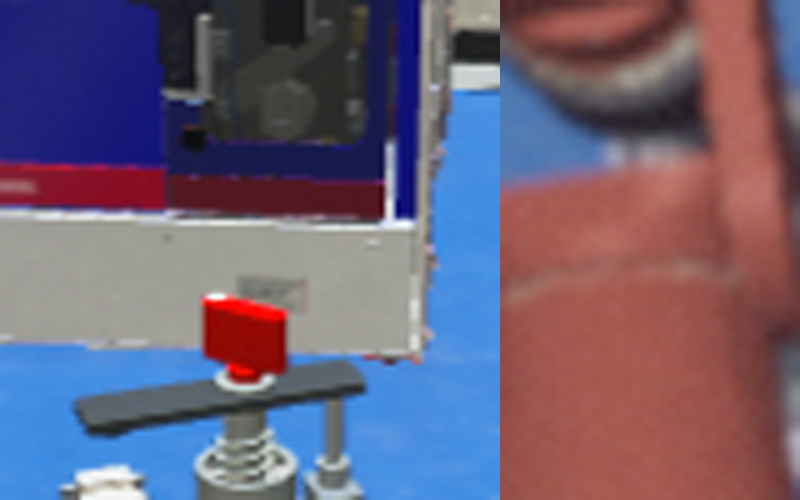

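```bash
python3 - <<'E'
from h import *
s=cam('side')
cv2.imwrite('pics/side2.png',s['image'][:,:,::-1])
E
```

```text
(no output)
```

View pics/side2.png

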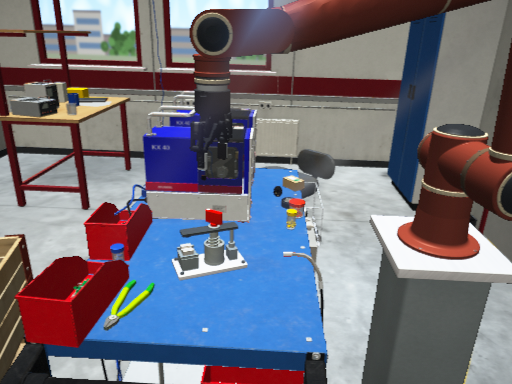

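The gripper hangs over the wings in the side view: fingertips at about (213,178), wings at (214,217). Lateral alignment is good, so I'll descend open and close to a loose cage.

```bash
python3 -m handwheel '[{"gripper":-1,"offset":[0,0,30],"rotation":[0,0,-0.05]},{"gripper":-1,"offset":[0,0,60],"rotation":[0,0,-0.05]},{"gripper":-1,"offset":[0,0,85],"rotation":[0,0,-0.05]},{"gripper":-1,"offset":[0,0,108],"rotation":[0,0,-0.05]},{"gripper":0,"offset":[0,0,108],"rotation":[0,0,-0.05]},{"gripper":0.2,"offset":[0,0,108],"rotation":[0,0,-0.05]},{"gripper":0.4,"offset":[0,0,108],"rotation":[0,0,-0.05]},{"gripper":0.4,"offset":[0,0,108],"rotation":[0,0,-0.05]}]' 20
python3 - <<'E'
from h import *
s=cam('side');o=ctrl.get_obs();print(o['tool_pos'],o['contact_force'],o['wrist_torque'],o['opening'],o['grip_force'])
print(proj(s,o['tool_pos']))
a=cv2.resize(s['image'][170:250,165:265],(800,640),interpolation=cv2.INTER_CUBIC)[:600]
cv2.imwrite('pics/crop3.png',a[:,:,::-1])
E
```

```text
t: 3.5
tool_pos: [0.6018, 0.1869, 0.1133]
tool_rot: [0.469, 3.105, 0.001]
contact_force: [0.5, 1.2, 0.1]
opening: 0.0259
grip_force: 0.0
[0.60160551 0.18682633 0.11298756] [ 0.0834149  -0.10783274  0.01412797] [-0.00438331  0.05302725  0.00923078] 0.025734679770830236 0.0
[[213.37729729 222.40203341]]
```

View pics/crop3.png

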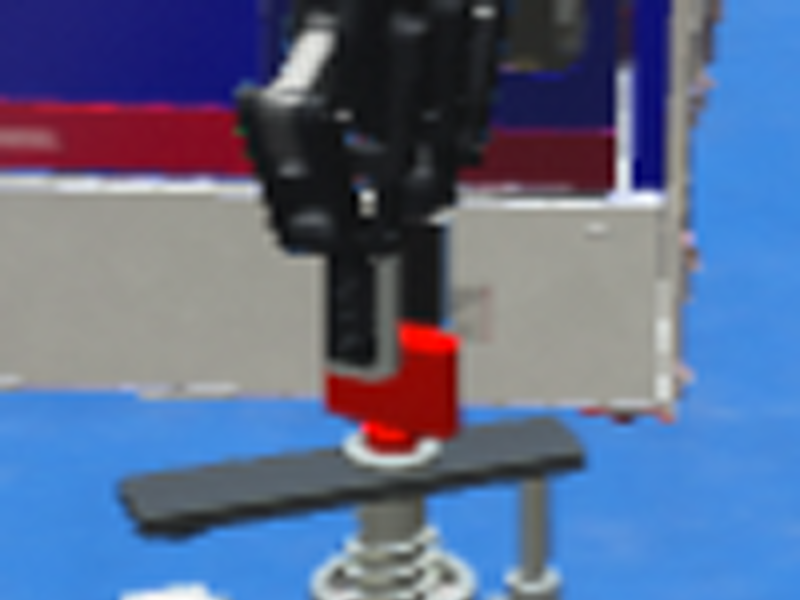

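The near finger (x≈362) and far finger (x≈425) straddle the wing centre (x≈392), so the cage is centred. I'll tighten the cage to 16 mm.

```bash
python3 -m handwheel '[{"gripper":0.5,"offset":[0,0,0],"rotation":[0,0,0]},{"gripper":0.55,"offset":[0,0,0],"rotation":[0,0,0]},{"gripper":0.6,"offset":[0,0,0],"rotation":[0,0,0]},{"gripper":0.62,"offset":[0,0,0],"rotation":[0,0,0]},{"gripper":0.62,"offset":[0,0,0],"rotation":[0,0,0]},{"gripper":0.62,"offset":[0,0,0],"rotation":[0,0,0]},{"gripper":0.62,"offset":[0,0,0],"rotation":[0,0,0]},{"gripper":0.62,"offset":[0,0,0],"rotation":[0,0,0]}]' 20
python3 - <<'E'
from h import *
o=ctrl.get_obs();print(o['wrist_torque'])
E
```

```text
t: 4.55
tool_pos: [0.6011, 0.1867, 0.112]
tool_rot: [-0.469, -3.106, -0.0]
contact_force: [-0.0, -0.5, 0.6]
opening: 0.0161
grip_force: 0.0
[-0.05365694  0.02645584 -0.01651985]
```

```bash
python3 -m handwheel '[{"gripper":0.62,"offset":[0,0,0],"rotation":[0,0,-0.1]},{"gripper":0.62,"offset":[0,0,0],"rotation":[0,0,-0.2]},{"gripper":0.62,"offset":[0,0,0],"rotation":[0,0,-0.3]},{"gripper":0.62,"offset":[0,0,0],"rotation":[0,0,-0.4]},{"gripper":0.62,"offset":[0,0,0],"rotation":[0,0,-0.5]},{"gripper":0.62,"offset":[0,0,0],"rotation":[0,0,-0.6]},{"gripper":0.62,"offset":[0,0,0],"rotation":[0,0,-0.65]},{"gripper":0.62,"offset":[0,0,0],"rotation":[0,0,-0.65]}]' 20
cat > look.py <<'E'
from h import *
import sys
s=cam('side');o=ctrl.get_obs();r=o['tool_rot'];y=2*np.arctan2(r[1],r[0])
print('t',o['t'],'hand turn',(.433-y+np.pi/2)%np.pi-np.pi/2,'q6',o['q'][5],o['tool_pos'],'F',o['contact_force'].round(1),'T',o['wrist_torque'].round(3),o['opening'],o['grip_force'])
c=s['image'][195:245,170:245].astype(int)
# strap height: dark-strap top edge vs blue/grey bg at left end columns; red bottom
np.save('/tmp/'+sys.argv[1]+'.npy',s['image'])
import os
if os.path.exists('/tmp/ref.npy'):
    A=np.load('/tmp/ref.npy')
    for nm,(x0,y0,x1,y1) in dict(strapL=(174,222,206,240),strapR=(224,216,246,236)).items():
        g=lambda I:cv2.cvtColor(I[y0:y1,x0:x1],cv2.COLOR_RGB2GRAY).astype(np.float32)
        big=cv2.cvtColor(s['image'],cv2.COLOR_RGB2GRAY).astype(np.float32)
        r=cv2.matchTemplate(big[y0-12:y1+20,x0-1:x1+1],g(A),cv2.TM_CCOEFF_NORMED);_,v,_,l=cv2.minMaxLoc(r)
        print(nm,'dv',l[1]-12,round(v,3))
if len(sys.argv)>2:
    cv2.imwrite(f'pics/{sys.argv[1]}.png',cv2.resize(s['image'][175:250,165:265],(800,600),interpolation=cv2.INTER_CUBIC)[:,:,::-1])
E
python3 look.py ref 1
```

```text
t: 5.55
tool_pos: [0.6012, 0.1866, 0.1126]
tool_rot: [-0.546, 3.093, -0.0]
contact_force: [-2.2, -1.8, 1.8]
opening: 0.0161
grip_force: 1.8
t 5.6 hand turn 0.08367536434952116 q6 -1.737037224490507 [0.60128707 0.18666101 0.11247296] F [-1.4 -1.3  1.8] T [-0.135  0.195 -0.034] 0.016430059631094018 1.71799525647657
strapL dv 0 1.0
strapR dv 0 1.0
```

View pics/ref.png

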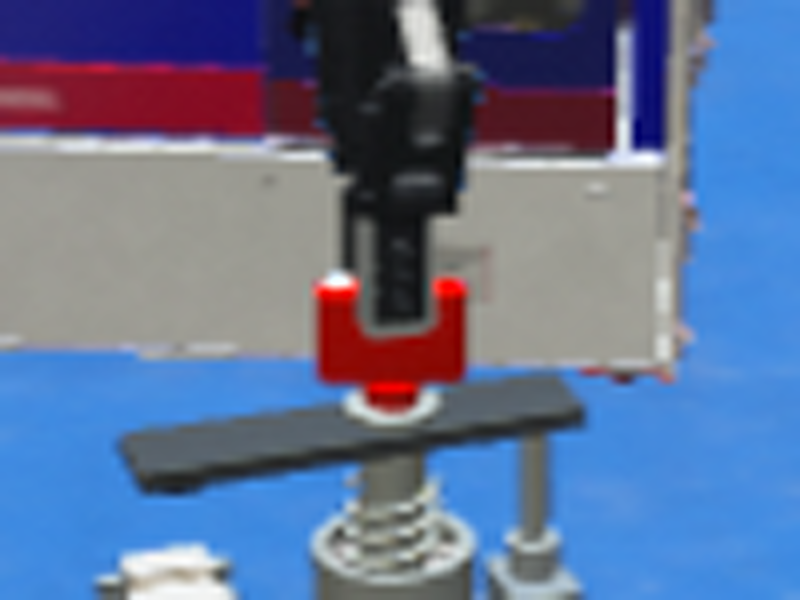

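The wings are following the cage: red spans x 318–466 with the pad centred, and the strap is at its top. I'll continue backward in small steps.

```bash
python3 -m handwheel '[{"gripper":0.62,"offset":[0,0,0],"rotation":[0,0,-0.05]},{"gripper":0.62,"offset":[0,0,0],"rotation":[0,0,-0.1]},{"gripper":0.62,"offset":[0,0,0],"rotation":[0,0,-0.15]},{"gripper":0.62,"offset":[0,0,0],"rotation":[0,0,-0.2]},{"gripper":0.62,"offset":[0,0,0],"rotation":[0,0,-0.22]},{"gripper":0.62,"offset":[0,0,0],"rotation":[0,0,-0.22]},{"gripper":0.62,"offset":[0,0,0],"rotation":[0,0,-0.22]},{"gripper":0.62,"offset":[0,0,0],"rotation":[0,0,-0.22]}]'
python3 look.py a1
```

```text
t: 6.6
tool_pos: [0.6015, 0.1868, 0.1124]
tool_rot: [-0.883, 3.014, -0.0]
contact_force: [-0.9, -0.2, 6.0]
opening: 0.0163
grip_force: 3.4
t 6.65 hand turn -0.136955805070464 q6 -1.9576673174059172 [0.60147717 0.18687749 0.11240687] F [-1.   0.5  5.7] T [-0.053  0.213 -0.1  ] 0.016219216104524797 3.3560913175460882
strapL dv 0 0.991
strapR dv 0 0.996
```

```bash
python3 -m handwheel '[{"gripper":0.62,"offset":[0,0,0],"rotation":[0,0,-0.03]},{"gripper":0.62,"offset":[0,0,0],"rotation":[0,0,-0.06]},{"gripper":0.62,"offset":[0,0,0],"rotation":[0,0,-0.09]},{"gripper":0.62,"offset":[0,0,0],"rotation":[0,0,-0.12]},{"gripper":0.62,"offset":[0,0,0],"rotation":[0,0,-0.12]},{"gripper":0.62,"offset":[0,0,0],"rotation":[0,0,-0.12]},{"gripper":0.62,"offset":[0,0,0],"rotation":[0,0,-0.12]},{"gripper":0.62,"offset":[0,0,0],"rotation":[0,0,-0.12]}]'
python3 look.py a2 1
```

```text
t: 7.65
tool_pos: [0.6011, 0.1868, 0.112]
tool_rot: [-1.063, 2.956, -0.0]
contact_force: [-0.1, -0.9, 0.2]
opening: 0.0161
grip_force: 0.0
t 7.7 hand turn -0.2572148960231986 q6 -2.07792395760352 [0.60111648 0.18675596 0.11206497] F [0.4 0.7 0.5] T [ 0.016 -0.01  -0.02 ] 0.01621779341623756 0.0
strapL dv 3 0.957
strapR dv 3 0.789
```

View pics/a2.png

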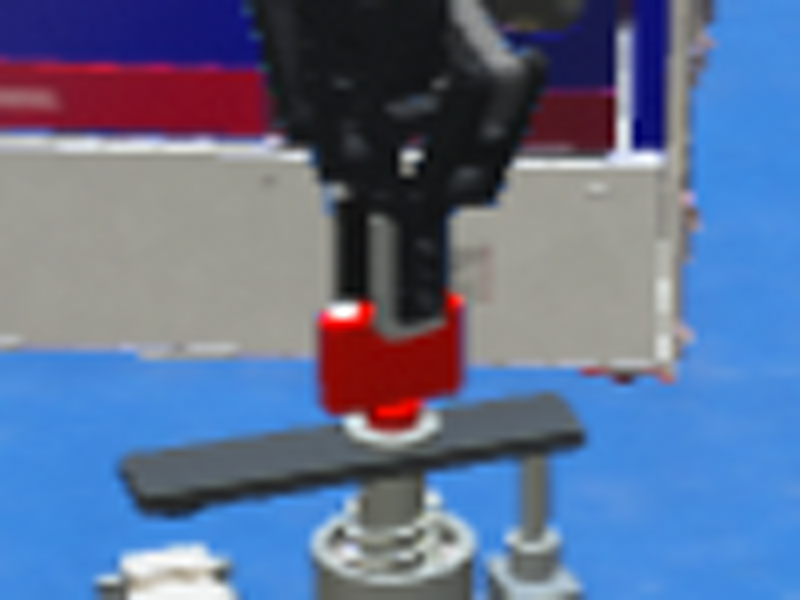

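The strap has dropped 3 px (about 7.5 mm) and the cage forces are gone, so the bolt is in the thread start. Next I'll align, lower 8 mm, grip, and screw forward.

```bash
python3 -m handwheel '[{"gripper":0.62,"offset":[0,0,4],"rotation":[0,0,0.08]},{"gripper":0.62,"offset":[0,0,8],"rotation":[0,0,0.13]},{"gripper":0.62,"offset":[0,0,8],"rotation":[0,0,0.13]},{"gripper":0.7,"offset":[0,0,8],"rotation":[0,0,0.13]},{"gripper":0.8,"offset":[0,0,8],"rotation":[0,0,0.13]},{"gripper":1,"offset":[0,0,8],"rotation":[0,0,0.13]},{"gripper":1,"offset":[0,0,8],"rotation":[0,0,0.13]},{"gripper":1,"offset":[0,0,8],"rotation":[0,0,0.13]}]' 40
python3 look.py a3
```

```text
t: 8.7
tool_pos: [0.6011, 0.1869, 0.1042]
tool_rot: [-0.869, 3.019, 0.0]
contact_force: [-0.8, 1.1, 2.5]
opening: 0.0105
grip_force: 41.5
t 8.75 hand turn -0.1273151418654166 q6 -1.9479848712957888 [0.60113313 0.18690103 0.10425033] F [-1.3  1.9  1.9] T [0.195 0.234 0.081] 0.010790769525937095 41.519216895103455
strapL dv 3 0.959
strapR dv 3 0.795
```

```bash
python3 -m handwheel '[{"gripper":1,"offset":[0,0,0.3],"rotation":[0,0,0.13]},{"gripper":1,"offset":[0,0,0.7],"rotation":[0,0,0.26]},{"gripper":1,"offset":[0,0,1.0],"rotation":[0,0,0.39]},{"gripper":1,"offset":[0,0,1.3],"rotation":[0,0,0.52]},{"gripper":1,"offset":[0,0,1.7],"rotation":[0,0,0.65]},{"gripper":1,"offset":[0,0,2.0],"rotation":[0,0,0.78]},{"gripper":1,"offset":[0,0,2.3],"rotation":[0,0,0.91]},{"gripper":1,"offset":[0,0,2.65],"rotation":[0,0,1.04]}]' 40
python3 look.py a4
```

```text
t: 9.75
tool_pos: [0.6012, 0.186, 0.1016]
tool_rot: [0.753, 3.05, -0.002]
contact_force: [-1.7, -2.2, 2.4]
opening: 0.0109
grip_force: 41.6
t 9.8 hand turn 0.919830984023787 q6 -0.9009885457872145 [0.60116484 0.18604628 0.10152084] F [-1.7 -2.2  3.9] T [-0.285  0.244 -0.063] 0.01063627483357108 41.565202474594116
strapL dv 4 0.917
strapR dv 4 0.78
```

Works well; two more like it.

```bash
python3 -m handwheel '[{"gripper":1,"offset":[0,0,0.3],"rotation":[0,0,0.13]},{"gripper":1,"offset":[0,0,0.7],"rotation":[0,0,0.26]},{"gripper":1,"offset":[0,0,1.0],"rotation":[0,0,0.39]},{"gripper":1,"offset":[0,0,1.3],"rotation":[0,0,0.52]},{"gripper":1,"offset":[0,0,1.7],"rotation":[0,0,0.65]},{"gripper":1,"offset":[0,0,2.0],"rotation":[0,0,0.78]},{"gripper":1,"offset":[0,0,2.3],"rotation":[0,0,0.91]},{"gripper":1,"offset":[0,0,2.65],"rotation":[0,0,1.04]}]' 40
python3 -m handwheel '[{"gripper":1,"offset":[0,0,0.3],"rotation":[0,0,0.13]},{"gripper":1,"offset":[0,0,0.7],"rotation":[0,0,0.26]},{"gripper":1,"offset":[0,0,1.0],"rotation":[0,0,0.39]},{"gripper":1,"offset":[0,0,1.3],"rotation":[0,0,0.52]},{"gripper":1,"offset":[0,0,1.7],"rotation":[0,0,0.65]},{"gripper":1,"offset":[0,0,2.0],"rotation":[0,0,0.78]},{"gripper":1,"offset":[0,0,2.3],"rotation":[0,0,0.91]},{"gripper":1,"offset":[0,0,2.65],"rotation":[0,0,1.04]}]' 40
python3 look.py a5
```

```text
t: 10.8
tool_pos: [0.6004, 0.1856, 0.0988]
tool_rot: [2.167, 2.275, -0.005]
contact_force: [-4.7, -3.0, 3.9]
opening: 0.0108
grip_force: 41.7
t: 11.8
tool_pos: [0.5997, 0.186, 0.0962]
tool_rot: [3.01, 0.898, -0.007]
contact_force: [-6.9, -2.6, 5.1]
opening: 0.0107
grip_force: 42.0
t 11.85 hand turn -0.14314793602213904 q6 1.1777224091659733 [0.59965174 0.1859976  0.09605725] F [-6.6 -3.1  4.9] T [-0.384  1.01  -0.185] 0.01060169959435876 41.92185580730438
strapL dv 6 0.761
strapR dv 6 0.754
```

```bash
python3 -m handwheel '[{"gripper":0.3,"offset":[0,0,0],"rotation":[0,0,0]},{"gripper":-0.5,"offset":[0,0,0],"rotation":[0,0,0]},{"gripper":-1,"offset":[0,0,0],"rotation":[0,0,0]},{"gripper":-1,"offset":[0,0,0],"rotation":[0,0,0]},{"gripper":-1,"offset":[0,0,0],"rotation":[0,0,0]},{"gripper":-1,"offset":[0,0,0],"rotation":[0,0,0]},{"gripper":-1,"offset":[0,0,0],"rotation":[0,0,-0.17]},{"gripper":-1,"offset":[0,0,0],"rotation":[0,0,-0.34]}]' 40
python3 look.py a6 1
```

```text
t: 12.85
tool_pos: [0.6011, 0.1868, 0.0961]
tool_rot: [2.81, 1.405, 0.0]
contact_force: [-0.4, 0.2, 1.3]
opening: 0.0852
grip_force: 0.0
t 12.9 hand turn -0.4978127763189373 q6 0.8230219648653997 [0.60110808 0.18671503 0.09606641] F [ 0.3 -0.2  0.4] T [ 0.038 -0.044  0.014] 0.08521419110964344 0.0
strapL dv 6 0.752
strapR dv 6 0.736
```

View pics/a6.png

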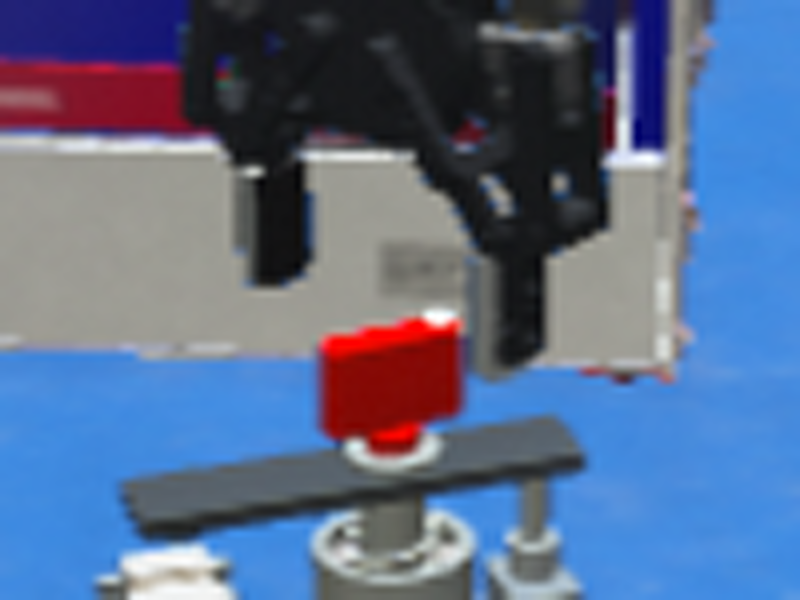

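The dot is now at the right (438,318), so the bolt has turned half a turn; the hand is open and clear. I'll rotate back for the second grip.

```bash
python3 -m handwheel '[{"gripper":-1,"offset":[0,0,0],"rotation":[0,0,-0.18]},{"gripper":-1,"offset":[0,0,0],"rotation":[0,0,-0.36]},{"gripper":-1,"offset":[0,0,0],"rotation":[0,0,-0.54]},{"gripper":-1,"offset":[0,0,0],"rotation":[0,0,-0.72]},{"gripper":-1,"offset":[0,0,0],"rotation":[0,0,-0.90]},{"gripper":-1,"offset":[0,0,0],"rotation":[0,0,-1.08]},{"gripper":-1,"offset":[0,0,0],"rotation":[0,0,-1.26]},{"gripper":-1,"offset":[0,0,0],"rotation":[0,0,-1.44]}]' 40
python3 -m handwheel '[{"gripper":-1,"offset":[0,0,0],"rotation":[0,0,-0.18]},{"gripper":-1,"offset":[0,0,0],"rotation":[0,0,-0.36]},{"gripper":-1,"offset":[0,0,0],"rotation":[0,0,-0.54]},{"gripper":-1,"offset":[0,0,0],"rotation":[0,0,-0.72]},{"gripper":-1,"offset":[0,0,0],"rotation":[0,0,-0.90]},{"gripper":-1,"offset":[0,0,0],"rotation":[0,0,-1.08]},{"gripper":-1,"offset":[0,0,0],"rotation":[0,0,-1.26]},{"gripper":-1,"offset":[0,0,0],"rotation":[0,0,-1.36]}]' 40
python3 look.py a7
```

```text
t: 13.9
tool_pos: [0.6011, 0.1868, 0.0961]
tool_rot: [1.189, 2.908, 0.0]
contact_force: [-0.6, 0.3, -0.1]
opening: 0.0853
grip_force: 0.0
t: 14.9
tool_pos: [0.6011, 0.1867, 0.096]
tool_rot: [-0.901, 3.01, -0.0]
contact_force: [-0.4, -0.6, -0.6]
opening: 0.0856
grip_force: 0.0
t 14.95 hand turn -0.150282141898455 q6 -1.9709845330004179 [0.60109288 0.18676653 0.0960564 ] F [-0.1 -0.9 -0.6] T [0.045 0.042 0.01 ] 0.0855797344957446 0.0
strapL dv 6 0.752
strapR dv 6 0.734
```

```bash
python3 -m handwheel '[{"gripper":0,"offset":[0,0,0],"rotation":[0,0,0]},{"gripper":0.3,"offset":[0,0,0],"rotation":[0,0,0]},{"gripper":0.6,"offset":[0,0,0],"rotation":[0,0,0]},{"gripper":0.6,"offset":[0,0,0],"rotation":[0,0,0]},{"gripper":0.7,"offset":[0,0,0],"rotation":[0,0,0]},{"gripper":1,"offset":[0,0,0],"rotation":[0,0,0]},{"gripper":1,"offset":[0,0,0],"rotation":[0,0,0]},{"gripper":1,"offset":[0,0,0],"rotation":[0,0,0]}]' 50
python3 -m handwheel '[{"gripper":1,"offset":[0,0,0.3],"rotation":[0,0,0.133]},{"gripper":1,"offset":[0,0,0.7],"rotation":[0,0,0.266]},{"gripper":1,"offset":[0,0,1.0],"rotation":[0,0,0.4]},{"gripper":1,"offset":[0,0,1.35],"rotation":[0,0,0.532]},{"gripper":1,"offset":[0,0,1.7],"rotation":[0,0,0.665]},{"gripper":1,"offset":[0,0,2.0],"rotation":[0,0,0.8]},{"gripper":1,"offset":[0,0,2.35],"rotation":[0,0,0.93]},{"gripper":1,"offset":[0,0,2.7],"rotation":[0,0,1.065]}]' 50
python3 look.py a8
```

```text
t: 15.95
tool_pos: [0.601, 0.1869, 0.0962]
tool_rot: [0.899, -3.01, -0.0]
contact_force: [-0.5, 0.8, 1.2]
opening: 0.0104
grip_force: 52.3
t: 16.95
tool_pos: [0.6011, 0.1861, 0.0934]
tool_rot: [0.761, 3.048, -0.002]
contact_force: [-1.9, -1.7, 2.1]
opening: 0.0105
grip_force: 52.3
t 17.0 hand turn 0.9250613393509903 q6 -0.8957353220833437 [0.60107865 0.18607822 0.09338826] F [-0.3 -2.1  1.6] T [-0.316  0.184 -0.064] 0.010842340861278395 52.30890870094299
strapL dv 7 0.712
strapR dv 7 0.733
```

```bash
python3 -m handwheel '[{"gripper":1,"offset":[0,0,0.3],"rotation":[0,0,0.133]},{"gripper":1,"offset":[0,0,0.7],"rotation":[0,0,0.266]},{"gripper":1,"offset":[0,0,1.0],"rotation":[0,0,0.4]},{"gripper":1,"offset":[0,0,1.35],"rotation":[0,0,0.532]},{"gripper":1,"offset":[0,0,1.7],"rotation":[0,0,0.665]},{"gripper":1,"offset":[0,0,2.0],"rotation":[0,0,0.8]},{"gripper":1,"offset":[0,0,2.35],"rotation":[0,0,0.93]},{"gripper":1,"offset":[0,0,2.7],"rotation":[0,0,1.065]}]' 50
python3 -m handwheel '[{"gripper":1,"offset":[0,0,0.3],"rotation":[0,0,0.15]},{"gripper":1,"offset":[0,0,0.7],"rotation":[0,0,0.3]},{"gripper":1,"offset":[0,0,1.1],"rotation":[0,0,0.45]},{"gripper":1,"offset":[0,0,1.5],"rotation":[0,0,0.6]},{"gripper":1,"offset":[0,0,1.9],"rotation":[0,0,0.75]},{"gripper":1,"offset":[0,0,2.3],"rotation":[0,0,0.9]},{"gripper":1,"offset":[0,0,2.7],"rotation":[0,0,1.06]},{"gripper":1,"offset":[0,0,2.7],"rotation":[0,0,1.06]}]' 60
python3 look.py a9 1
```

```text
t: 18.0
tool_pos: [0.6004, 0.1857, 0.0906]
tool_rot: [2.201, 2.242, -0.005]
contact_force: [-4.3, -3.2, 4.8]
opening: 0.0104
grip_force: 52.6
t: 19.0
tool_pos: [0.5996, 0.1861, 0.0878]
tool_rot: [3.03, 0.827, -0.006]
contact_force: [-6.0, -2.4, 4.1]
opening: 0.0103
grip_force: 60.8
t 19.05 hand turn -0.1003611350668463 q6 1.2205542754453658 [0.59967537 0.18607342 0.08784795] F [-6.1 -2.   3.5] T [-0.404  0.887 -0.112] 0.01025800315207947 60.76980113983154
strapL dv 9 0.72
strapR dv 9 0.69
```

View pics/a9.png

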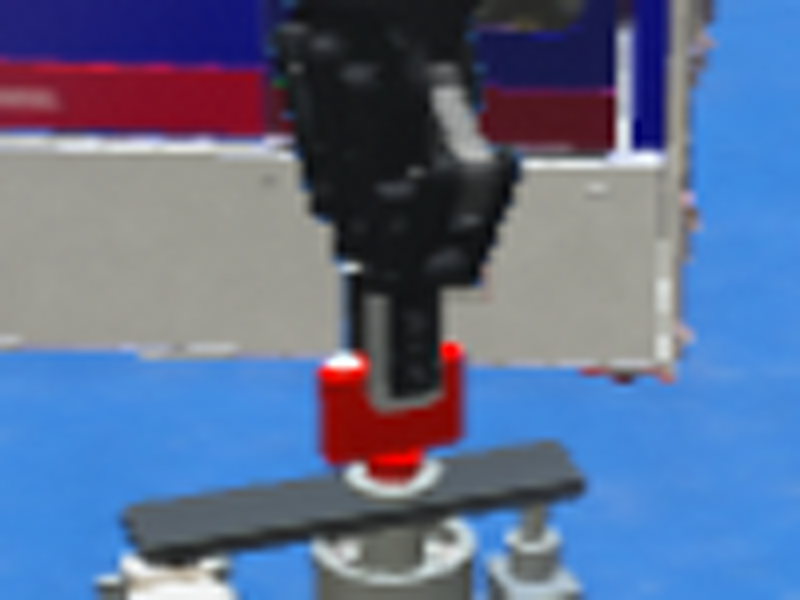

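The dot is back at the left (345,362), the strap is about 9 px (24 mm) below its starting height, and the grip reads 61 N. That makes one full forward turn, so I'm handing in.

```bash
python3 -c "
from station import ctrl
print(ctrl.finish_job())"
```

```text
the job is handed in; nothing more can be done
None
```

I turned the wing bolt backward until it dropped into the thread start, screwed it forward one full turn, and handed the job in at about 19 s with the wings still gripped at about 60 N.

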